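# Set out the washed budgie gear on its cork pads

## Robot

A 6-joint arm with a two-finger parallel gripper is mounted at the origin on the work surface. World frame = base frame: x ahead of the robot, y to its left, z up, the work surface at z = 0. Lengths are in m, angles in degrees, forces in N, time in s.
With the tool pointing down it reaches from about 0.375 to 0.9 m from the base axis. Payload 3.1 kg.
Tool frame: the origin (TCP) lies at the very end of the fingers, on their centre line; the grasp point (between the pads) lies 19 mm behind it (bot.hold_point_z is the z of the grasp point in the tool frame, in m); z points along the fingers, y is the line along which they close (so a half turn about z gives the same grasp; the last joint's range is limited). The gripper opens to 87 mm and grips with 3 to 60 N. Pads are 19 mm wide; open, the fingers measure 117 mm over their backs; the gripper's body (75 mm by 190 mm) begins 51 mm behind the grasp point.
Start: joints at [61.106, 30.224, 82.088, -0, 67.689, -10.227], TCP at [0.2, 0.592, 0.223] pointing down, gripper open.
Joint ranges: [-176.69, 176.69], [-43.24, 126.21], [12.49, 139.97], [-82, 262], [0, 151.66], [-163.58, 163.58]. Speed limits (degrees/s): [159.86, 159.86, 180, 180, 180, 180].

## Interface

Orientations are given as a 3x3 rotation matrix whose columns are the frame's x, y, z axes.
In Python, from rig import bot, capture, camera_model gives the robot as it stands.
- The arm moves only by the tool apply_moves, never from a script. Its argument "plan" is text: rows parted by semicolons, each of 6 numbers parted by spaces: the shift along the tool's x, y, z in units of 0.05 m (1.0 is 0.05 m), then the turn, a rotation vector about the tool's x, y, z in units of 360 degrees (1.0 is 360 degrees). In form: dx dy dz ax ay az; .... A call has 1 to 10 rows; each row shifts and turns the commanded pose from where the row before left it, along the tool's axes as they then stand; what a row does not reach is not made up. A row lasts 1/12 s, in which the tool goes at most 41.7 mm and 7.16 degrees, less where a joint would pass 70% of its speed; a pose out of reach is approached as far as the arm can. A call with a number of a shift or a turn outside -1 to 1 is refused whole. A call with a gripper value outside its range is refused whole. "gripper" is the gripper command: -1 is shut, 1 is fully open, values between are in proportion, set as the call begins (left out, the last holds). The fingers move at their own pace and stop on an object; the grip force is fixed at half the most. Time passes only in rows, so rows that do not move let the fingers close. It gives the time, the measured TCP pose, the force, the opening and the grip force at its end, in the units of the state.
- bot.read_state(): the state, without advancing time (a new reading comes with each control period).
- capture(name): name is "side" or "top"; returns the picture (400x640x3 uint8, red, green, blue); there is no depth.
- camera_model(name): a dict with "vertical_fov" (degrees; the focal length in pixels is half the picture's height over the tangent of half this angle, whatever the lens; pixels are square), "cx", "cy" (the principal point, pixels), "position" and "rotation" of the camera in the world. Camera axes: x right, y down, z forward; pixel columns grow to the right and rows downward; lengths in m; the calibration is good to about 2 mm. A picture is of the moment at which its call begins. camera_model takes no time and is no camera call.
- bot.hand_in(): hands the job in; it is judged then, once.
The state is a dict: "time_s": time; "joint_positions": joint angles; "qvel": joint speeds; "tau": joint torques, N m; "position": TCP position; "tcp_rot": TCP orientation; "force": force on the tool from outside, world axes, zero at the start; "moment": the same for the moment, N m; "opening": opening from 0.0 (shut) to 1.0 (fully open); "grasp_force": force on a finger pad.
Only numpy, scipy, OpenCV 4.12 (cv2) and the standard library are available. Lean on these libraries where they do the work, as an engineer would, in place of code of your own. Each camera call takes 0.05 s, during which the arm holds its last target. There are 200 camera calls.

## Task

The budgie's washed gear goes back to its cork pads: set the large bowl, the small bowl, the cuttlebone frame and the swing perch each on the pad whose inlaid outline has its shape and size, centred and lying squarely within the outline, the perch with its wire hook towards the narrow end of its pad. Set the ceramic bowls down upright and gently, neither dropping nor tipping them, leave the steel feeder clip where it lies, and let go of everything at the end.

Things in the scene. Friction and masses are not known exactly. Their poses are not given: they have to be found in the camera images.
- big_bowl: large yellow ceramic bowl, upright and straight-sided: outside diameter 64 mm, height 36 mm, wall 5 mm, about 160 g. Grasp it across the outside from above. It stands free on the table. Origin at the centre of its underside; z up.
- small_bowl: small yellow ceramic bowl, same shape: outside diameter 44 mm, height 30 mm, wall 5 mm, about 70 g. Grasp it across the outside from above. Origin at the centre of its underside; z up.
- cuttlebone_frame: grey plastic cuttlebone frame lying flat, bone-coloured filling upward: 44 mm (its x) by 104 mm (its y) by 20 mm high, about 70 g. Grasp it across the 44 mm width at the middle. Origin at the centre of its underside; z up. Either end may go either way; it lies on the table within 0.8 rad of yaw 0.
- perch: wooden swing perch, flat, 60 g: round bar 14 mm thick along its y, axis 10 mm up, on 20 x 16 x 20 mm end blocks (112 mm over all); from its ends a 4 mm wire hoop runs level, 10 mm up, to +x: y = +-42 mm at x = 40, meeting in a hook at x = 72. Grasp the bar's middle closing along x (inside the hoop it is free to x = 45). Origin under the bar's middle at the underside; z up. Yaw within 0.8 rad of 0.
- perch_hook (a point): the wire hook of the perch, 66 mm along +x from the perch's origin and 10 mm up; axes as the perch's.
- big_round_pad: large round cork pad, 96 mm in diameter, with a dark circular outline of 84 mm diameter: the place of the large bowl. Fixed to the table, 4 mm thick; origin at the centre of its underside, top face 4 mm above.
- small_round_pad: small round cork pad, 76 mm in diameter, with a dark circular outline of 64 mm diameter: the place of the small bowl. Fixed to the table, 4 mm thick; origin at the centre of its underside, top face 4 mm above.
- oblong_pad: rectangular cork pad, 76 mm (its x) by 136 mm (its y), outline 64 by 124 mm: the place of the cuttlebone frame, long side along the pad's y. Yaw within 0.5 rad of 0. Fixed to the table, 4 mm thick; origin at the centre of its underside, top face 4 mm above.
- house_pad: cork pad shaped like a house with its point cut short, 132 mm wide (y), from x = -22 mm (straight wide end) to x = 88 mm (narrow end), outline 4 to 8 mm inside the edge: for the swing perch, whose origin belongs over this origin with axes parallel, hook to the narrow end. Fixed, 4 mm thick; origin on the underside, top 4 mm above. Yaw within 0.5 rad of 0.
- feeder_clip: loose steel feeder clip, 20 by 56 mm and 17 mm high, lying among the things, not to be moved. Origin at the centre of its underside. (A round mineral block, 36 mm across and 26 mm high, stands fixed near x = 0.535, y = -0.21 m; nothing else lies among the things and pads.)
There are look-alikes about, which are no part of the job. What is shaped like the small_bowl but green or purple is not meant. Of the things that look like the cuttlebone_frame, the larger one is meant.

How it is judged (in metres and radians):
At the end, for the whole second after the job is handed in: Each thing is released, at rest and flat (0.15 rad) on its own pad, origins within 12 mm horizontally; frame and perch within 0.22 rad of the pad's axes, perch hook towards the narrow end; feeder clip within 20 mm of its start. Bowls never tipped 0.6 rad or dropped (0.6 m/s) (horizontal distance between big_bowl and big_round_pad below 0.012 m and z of big_bowl in the frame of big_round_pad between 0.001 and 0.008 m and angle between each of big_bowl, small_bowl, cuttlebone_frame, perch's own z axis and vertical below 0.15 rad and linear speed of each of big_bowl, small_bowl, cuttlebone_frame, perch below 0.02 m/s and contact force between the fingers and big_bowl below 0.05 N and horizontal distance between small_bowl and small_round_pad below 0.012 m and z of small_bowl in the frame of small_round_pad between 0.001 and 0.008 m and contact force between the fingers and small_bowl below 0.05 N and horizontal distance between cuttlebone_frame and oblong_pad below 0.012 m and z of cuttlebone_frame in the frame of oblong_pad between 0.001 and 0.008 m and contact force between the fingers and cuttlebone_frame below 0.05 N and horizontal distance between perch and house_pad below 0.012 m and z of perch in the frame of house_pad between 0.001 and 0.008 m and contact force between the fingers and perch below 0.05 N and angle between the y axis of cuttlebone_frame and the y axis of oblong_pad, either way round below 0.22 rad and angle between the y axis of perch and the y axis of house_pad, either way round below 0.22 rad and x of perch_hook in the frame of house_pad above 0.03 m and distance of feeder_clip from where it was at the start of the episode below 0.02 m); the robot touches nothing.
It fails at once if the large bowl is tipped over (more than 0.6 rad) (angle between big_bowl's own z axis and vertical above 0.6 rad).
It fails at once if the large bowl is dropped or knocked flying (faster than 0.6 m/s with no finger touching it) (linear speed of big_bowl above 0.6 m/s and contact force between the fingers and big_bowl below 0.02 N).
It fails at once if the small bowl is tipped over (more than 0.6 rad) (angle between small_bowl's own z axis and vertical above 0.6 rad).
It fails at once if the small bowl is dropped or knocked flying (faster than 0.6 m/s with no finger touching it) (linear speed of small_bowl above 0.6 m/s and contact force between the fingers and small_bowl below 0.02 N).
It also fails if it takes over 96 s, if anything falls off the work surface, if the arm or the gripper's body presses on something with over 40 N, if the wrist force passes 120 N, or if a joint passes its speed limit or range.

## Working session

There is one attempt and no reset: what is moved stays moved. The work goes in short steps, Python scripts to look and compute and a tool call to move; the robot and the scene stay as the last step left them, time stands still between calls to the robot, and variables do not carry over. Pictures are saved under pics/ and viewed, at most 14 in all, crops included, and the job is handed in when it is done.

Besides the shell and the picture viewer there is one more tool, called as name(argument=value, ...) on one line, values as JSON. apply_moves: Moves the arm, as the interface text tells. Its arguments: {"type":"object","properties":{"plan":{"type":"string"},"gripper":{"type":"number"}},"required":["plan"]}

```bash
mkdir -p pics; ls
python3 - <<'E'
from rig import bot,capture,camera_model
import cv2
for n in("top","side"):
    cv2.imwrite(f"pics/{n}0.png",capture(n)[:,:,::-1]); print(camera_model(n))
print(bot.read_state())
E
```

```text
pics
{'vertical_fov': 57.267494475263305, 'cx': 321.62257355545006, 'cy': 201.93615280307654, 'position': array([ 0.4168005 , -0.00756433,  0.88207158]), 'rotation': array([[ 0.02807434, -0.98924259,  0.14356507],
       [-0.99952649, -0.02597143,  0.0165012 ],
       [-0.0125951 , -0.14396035, -0.9895033 ]])}
{'vertical_fov': 48.02294646981297, 'cx': 321.23447887603555, 'cy': 196.31137540782845, 'position': array([0.36161218, 0.82322316, 0.63496315]), 'rotation': array([[-0.98070712, -0.10415123,  0.16542692],
       [-0.19540603,  0.54602754, -0.81465969],
       [-0.00547984, -0.83126798, -0.55584487]])}
{'time_s': 0.1, 'joint_positions': array([ 6.11068712e+01,  3.02731318e+01,  8.21498307e+01,  2.02860047e-05,
        6.76907641e+01, -1.02278076e+01]), 'qvel': array([ 0.09196861, -0.03959935, -0.23451423,  0.036626  ,  0.04348387,
        0.00055481]), 'tau': array([-3.08710569e-04, -4.40990138e+01, -1.77151644e+01,  6.34375541e-02,
        5.34616050e-02, -4.46460695e-05]), 'position': array([0.19967157, 0.59153646, 0.22167059]), 'tcp_rot': array([[-9.47403946e-01,  3.20038816e-01, -9.59346479e-04],
       [ 3.20040059e-01,  9.47402418e-01, -1.73766792e-03],
       [ 3.52765990e-04, -1.95330275e-03, -9.99998030e-01]]), 'force': array([ 0.02889937,  0.16337414, -0.71552666]), 'moment': array([ 0.02189972, -0.05350785,  0.01797743]), 'grasp_force': 0.0, 'opening': 1.0018480009833703}
```

View pics/top0.png

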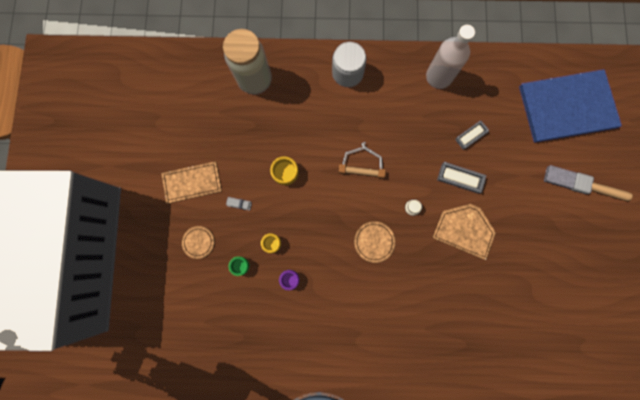

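View pics/side0.png

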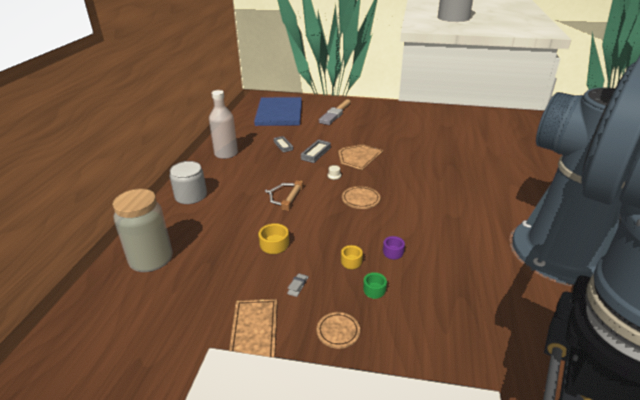

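The top view shows every item: big bowl (284,171), small yellow bowl (270,243), perch (362,170), frame (463,178) with a smaller look-alike at (472,135), clip (238,203). The pads are oblong (191,182), small round (198,242), big round (375,242) and house (466,231). A white box also hangs over the left side.

```bash
cat > h.py <<'E'
import numpy as np
from rig import bot,capture,camera_model
def ray(n,u,v):
    c=camera_model(n); f=200/np.tan(np.radians(c["vertical_fov"]/2))
    d=c["rotation"]@np.array([(u-c["cx"])/f,(v-c["cy"])/f,1]); return c["position"],d
def pos(n,u,v,z):
    p,d=ray(n,u,v); return (p+d*(z-p[2])/d[2]).round(4)
def pix(n,P):
    c=camera_model(n); f=200/np.tan(np.radians(c["vertical_fov"]/2))
    q=c["rotation"].T@(np.array(P)-c["position"]); return np.array([c["cx"]+f*q[0]/q[2],c["cy"]+f*q[1]/q[2]])
def tri(a,b):
    p,d=ray("top",*a); q,e=ray("side",*b)
    s=np.linalg.lstsq(np.c_[d,-e],q-p,rcond=None)[0]; A=p+d*s[0];B=q+e*s[1]
    return A.round(3),B.round(3)
E
python3 - <<'E'
from h import *
import cv2
im=cv2.imread("pics/top0.png")
cv2.imwrite("pics/c1.png",cv2.resize(im[145:295,155:305],None,fx=4,fy=4,interpolation=cv2.INTER_CUBIC))
cv2.imwrite("pics/c2.png",cv2.resize(im[125:270,325:505],None,fx=4,fy=4,interpolation=cv2.INTER_CUBIC))
print(tri((72,171),(207,351)),tri((53,350),(500,390)))
print(tri((414,207),(334,172)),pos("top",414,207,.026))
E
```

```text
(array([0.569, 0.506, 0.172]), array([0.57 , 0.506, 0.172])) (array([0.229, 0.495, 0.176]), array([0.227, 0.495, 0.177]))
(array([ 0.537, -0.214,  0.011]), array([ 0.536, -0.214,  0.011])) [ 0.5347 -0.2106  0.026 ]
```

View pics/c1.png

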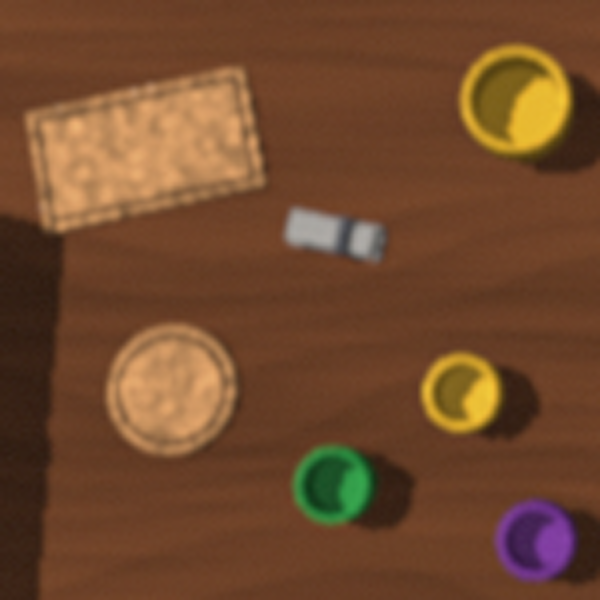

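View pics/c2.png

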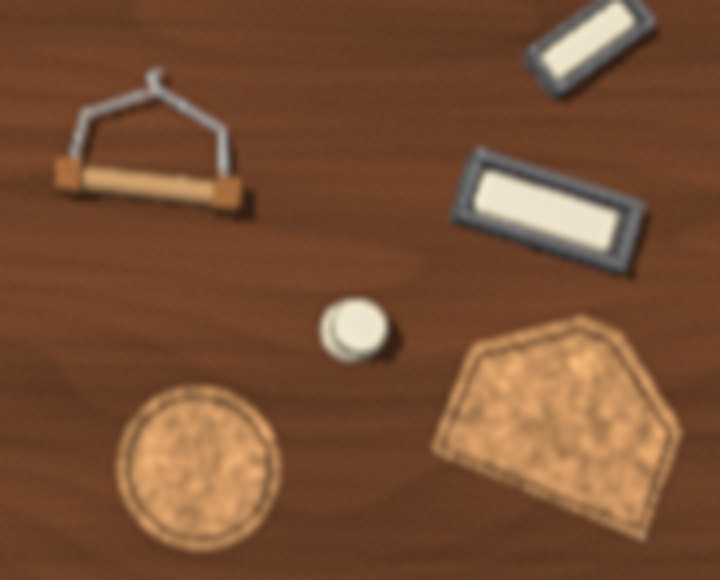

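Crop 1 (155,145, ×4) shows the oblong pad corners (25,113),(242,68),(266,186),(49,233), small pad centre (172,389), big bowl (516,101), small bowl (461,392) and clip (334,234). Crop 2 (325,125, ×4) shows the perch blocks (69,174),(229,193) and the frame corners (479,148),(645,203),(627,270),(452,216). It also shows the big pad (199,468), and the house pad with its wide end at (430,449),(645,541) and narrow end at (583,315),(624,334).

Run:
```python
from h import *
def P(c,x,y,z):
    o=(155,145) if c==1 else (325,125)
    return pos("top",(x+.5)/4-.5+o[0],(y+.5)/4-.5+o[1],z)
deg=lambda v:round(float(np.degrees(np.arctan2(v[1],v[0]))),1)
print("bigbowl",P(1,516,101,.036),"small",P(1,461,392,.03),"clip",P(1,334,234,.017), "green",P(1,333,485,.03))
print("smallpad",P(1,172,389,.004),"bigpad",P(2,199,468,.004))
q=[P(1,*c,.004) for c in((25,113),(242,68),(266,186),(49,233))]
print("oblong",np.mean(q,0),"yaw of y",deg(q[0]-q[1])-90,deg(q[3]-q[2])-90,deg(q[0]-q[3]),np.linalg.norm(q[0]-q[1]),np.linalg.norm(q[0]-q[3]))
q=[P(2,*c,.018) for c in((479,148),(645,203),(627,270),(452,216))]
print("frame",np.mean(q,0),"yaw",deg(q[0]-q[1])-90,deg(q[3]-q[2])-90,np.linalg.norm(q[0]-q[1]),np.linalg.norm(q[0]-q[3]))
l,r,h=P(2,69,174,.02),P(2,229,193,.02),P(2,155,78,.01)
print("perch",(l+r)/2,deg(l-r)-90,np.linalg.norm(l-r),h-(l+r)/2)
a,b,c,d=[P(2,*c,.004) for c in((430,449),(645,541),(583,315),(624,334))]
w=(a+b)/2;n=(c+d)/2
print("house",w+.2*(n-w),deg(a-b)-90,deg(n-w),np.linalg.norm(a-b),np.linalg.norm(n-w))
```

```text
bigbowl [0.6139 0.0986 0.036 ] small [0.442  0.1239 0.03  ] clip [0.5342 0.2065 0.017 ] green [0.3869 0.195  0.03  ]
smallpad [0.4398 0.3012 0.004 ] bigpad [ 0.4521 -0.1212  0.004 ]
oblong [0.585125 0.32875  0.004   ] yaw of y 13.5 13.900000000000006 16.2 0.1359475266417157 0.0772521197120182
frame [ 0.61165 -0.3283   0.018  ] yaw -17.700000000000003 -16.299999999999997 0.10319326528412598 0.045551070239896664
perch [ 0.6208  -0.08775  0.02   ] -5.5 0.09653937020718542 [ 0.0688  -0.00385 -0.01   ]
house [ 0.46237 -0.32934  0.004  ] -22.0 -22.4 0.13513123251121487 0.11126601008394264
```

apply_moves(plan="-.542 -.522 0 0 0 0;-.542 -.522 0 0 0 0;-.542 -.522 0 0 0 0;-.542 -.522 0 0 0 0;-.542 -.522 0 0 0 0;-.542 -.522 0 0 0 0;-.542 -.522 0 0 0 0;-.542 -.522 .2 0 0 0;-.542 -.522 .2 0 0 0;-.542 -.522 .2 0 0 0", gripper=0.6)

```text
time_s: 0.93
position: [0.3736, 0.2565, 0.1924]
tcp_rot: [[-0.948, 0.32, 0.001], [0.32, 0.948, 0.0], [-0.0, 0.0, -1.0]]
force: [0.1, -0.1, 0.6]
opening: 0.801
grasp_force: 0.0
```

apply_moves(plan="-.542 -.522 .3 0 0 0;-.542 -.522 .3 0 0 0;-.542 -.522 .3 0 0 0;-.542 -.522 .3 0 0 0;0 0 0 0 0 0;0 0 0 0 0 0;0 0 0 0 0 0")

```text
time_s: 1.52
position: [0.4419, 0.1245, 0.1323]
tcp_rot: [[-0.947, 0.321, -0.002], [0.321, 0.947, 0.0], [0.002, -0.0, -1.0]]
force: [-0.4, -0.5, -0.4]
opening: 0.802
grasp_force: 0.0
```

```bash
cat >> h.py <<'E'
def to(x,y,z,phi):
    s=bot.read_state(); R=s["tcp_rot"]; p=s["position"]
    c=np.degrees(np.arctan2(R[1,1],R[0,1])); t=(phi-c+90)%180-90
    print("pos",p.round(4),"phi",c.round(2),"t",round(s["time_s"],2),"j6",s["joint_positions"][5].round(1),"open",round(s["opening"],3),"F",s["force"].round(1),s["grasp_force"].round(1))
    print("shift units",(R.T@(np.array([x,y,z])-p)/.05).round(3),"turn z units",round(-t/360,4),"tilt",R[:2,2].round(4))
E
python3 -c "
from h import *
to(.442,.124,.005,71.3)"
```

```text
Traceback (most recent call last):
  File "h.py", line 18, in to
    print("pos",p.round(4),"phi",c.round(2),"t",round(s["time_s"],2),"j6",s["joint_positions"][5].round(1),"open",round(s["opening"],3),"F",s["force"].round(1),s["grasp_force"].round(1))
                                                                                                                                                                ^^^^^^^^^^^^^^^^^^^^^^
AttributeError: 'float' object has no attribute 'round'
```

apply_moves(plan="0 0 .5 0 0 0;0 0 .5 0 0 0;0 0 .5 0 0 0;0 0 .4 0 0 0;0 0 .3 0 0 0;0 0 .2 0 0 0;0 0 .14 0 0 0;0 0 0 0 0 0;0 0 0 0 0 0")

```text
time_s: 2.27
position: [0.4425, 0.1251, 0.0059]
tcp_rot: [[-0.948, 0.319, 0.0], [0.319, 0.948, 0.0], [-0.0, 0.0, -1.0]]
force: [0.1, 0.7, -0.5]
opening: 0.802
grasp_force: 0.0
```

apply_moves(plan="0 0 0 0 0 0;0 0 0 0 0 0;0 0 0 0 0 0;0 0 0 0 0 0;0 0 0 0 0 0;0 0 0 0 0 0;0 0 0 0 0 0;0 0 0 0 0 0", gripper=-1)

```text
time_s: 2.93
position: [0.4427, 0.1244, 0.0059]
tcp_rot: [[-0.947, 0.32, 0.001], [0.32, 0.947, -0.0], [-0.001, 0.0, -1.0]]
force: [-0.3, 0.0, 5.8]
opening: 0.492
grasp_force: 30.0
```

```bash
sed -i 's/s\["grasp_force"\].round(1)/round(s["grasp_force"],1)/' h.py
python3 -c "
from h import *
to(.4398,.3012,.08,71.3)"
```

```text
pos [0.4427 0.1244 0.0059] phi 71.33 t 2.93 j6 -69.6 open 0.492 F [-0.3  0.   5.8] 30.0
shift units [ 1.186  3.331 -1.482] turn z units 0.0001 tilt [ 0.0006 -0.    ]
```

apply_moves(plan="0 0 -.2 0 0 0;0 0 -.4 0 0 0;0 0 -.4 0 0 0;.1 .2 -.3 0 0 0;.15 .45 -.2 0 0 0;.2 .55 0 0 0 0;.2 .55 0 0 0 0;.2 .55 0 0 0 0;.2 .55 0 0 0 0;.1 .35 0 0 0 0")

```text
time_s: 3.77
position: [0.4385, 0.297, 0.081]
tcp_rot: [[-0.948, 0.319, 0.0], [0.319, 0.948, 0.001], [0.0, 0.001, -1.0]]
force: [-0.5, 0.1, -1.3]
opening: 0.498
grasp_force: 30.0
```

apply_moves(plan=".036 .131 0 0 0 0;0 0 0 0 0 0;0 0 0 0 0 0;0 0 0 0 0 0")

```text
time_s: 4.1
position: [0.4391, 0.2999, 0.0804]
tcp_rot: [[-0.947, 0.321, -0.001], [0.321, 0.947, -0.001], [0.001, -0.001, -1.0]]
force: [0.3, -0.8, -1.2]
opening: 0.495
grasp_force: 30.0
```

```bash
python3 -c "
from h import *
import cv2
to(.4398,.3012,.0095,71.3)
im=capture('top')[:,:,::-1]; cv2.imwrite('pics/a.png',cv2.resize(im[145:295,125:325],None,fx=4,fy=4))"
```

```text
pos [0.4391 0.2999 0.0804] phi 71.28 t 4.1 j6 -49.0 open 0.495 F [ 0.3 -0.8 -1.2] 30.0
shift units [-0.007  0.03   1.418] turn z units -0.0001 tilt [-0.0015 -0.001 ]
```

View pics/a.png

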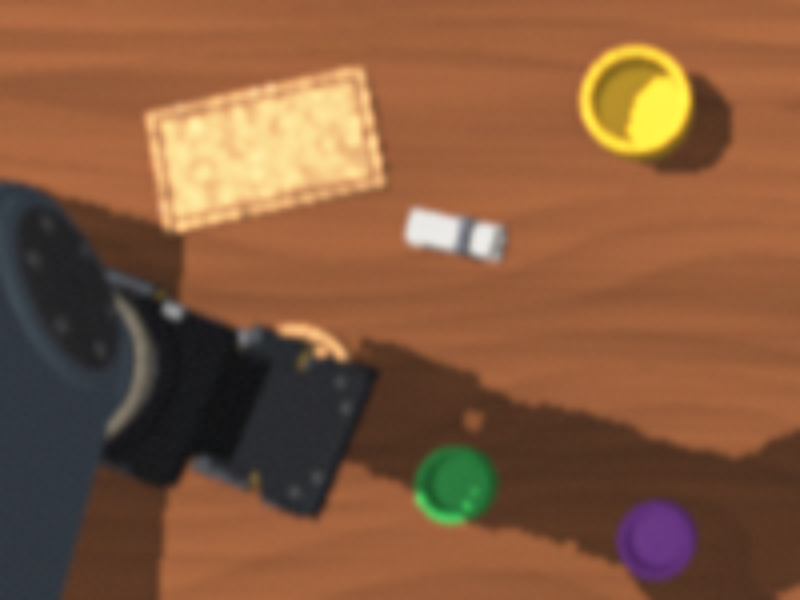

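The small bowl is gone from its old place and held; the gripper now hides the pad, and everything else is undisturbed. Next I lower it onto the pad.

apply_moves(plan="0 .03 .3 0 0 0;0 0 .4 0 0 0;0 0 .3 0 0 0;0 0 .2 0 0 0;0 0 .1 0 0 0;0 0 .06 0 0 0;0 0 .04 0 0 0;0 0 .02 0 0 0;0 0 0 0 0 0;0 0 0 0 0 0")

```text
time_s: 4.98
position: [0.4405, 0.3029, 0.0101]
tcp_rot: [[-0.947, 0.32, 0.001], [0.32, 0.947, 0.001], [-0.001, 0.001, -1.0]]
force: [0.4, 1.7, -1.4]
opening: 0.497
grasp_force: 30.0
```

```bash
python3 -c "
from h import *
to(.4398,.3012,.01,71.3)"
```

```text
pos [0.4405 0.3029 0.0101] phi 71.33 t 4.98 j6 -48.8 open 0.497 F [ 0.4  1.7 -1.4] 30.0
shift units [ 0.003 -0.037  0.002] turn z units 0.0001 tilt [0.0012 0.0005]
```

apply_moves(plan="0 -.02 .012 0 0 0;0 0 0 0 0 0;0 0 0 0 0 0")

```text
time_s: 5.23
position: [0.4406, 0.3026, 0.0099]
tcp_rot: [[-0.947, 0.32, 0.002], [0.32, 0.947, 0.002], [-0.002, 0.002, -1.0]]
force: [-0.9, 3.2, 6.8]
opening: 0.494
grasp_force: 30.0
```

apply_moves(plan="0 0 0 0 0 0;0 0 0 0 0 0;0 0 0 0 0 0;0 0 0 0 0 0;0 0 0 0 0 0", gripper=0.5)

```text
time_s: 5.65
position: [0.4396, 0.3015, 0.0087]
tcp_rot: [[-0.947, 0.32, -0.001], [0.32, 0.947, -0.0], [0.0, -0.001, -1.0]]
force: [0.4, -0.1, -0.6]
opening: 0.73
grasp_force: 0.0
```

apply_moves(plan="0 0 -.1 0 0 0;0 0 -.2 0 0 0;0 0 -.4 0 0 0;0 0 -.6 0 0 0;0 0 -.6 0 0 0")

```text
time_s: 6.07
position: [0.4391, 0.3014, 0.105]
tcp_rot: [[-0.947, 0.32, -0.002], [0.32, 0.947, -0.001], [0.001, -0.001, -1.0]]
force: [1.1, -0.7, -0.4]
opening: 0.746
grasp_force: 0.0
```

```bash
python3 -c "
from h import *
to(.6139,.0986,.1,71.3)"
```

```text
pos [0.4391 0.3014 0.105 ] phi 71.33 t 6.07 j6 -48.9 open 0.746 F [ 1.1 -0.7 -0.4] 0.0
shift units [-4.611 -2.723  0.098] turn z units 0.0001 tilt [-0.0018 -0.0008]
```

apply_moves(plan="-.5 -.3 0 0 0 0;-.6 -.35 0 0 0 0;-.6 -.35 0 0 0 0;-.6 -.35 0 0 0 0;-.6 -.35 0 0 0 0;-.6 -.35 0 0 0 0;-.6 -.35 0 0 0 0;-.5 -.3 0 0 0 0;-.011 -.023 0 0 0 0;0 0 0 0 0 0", gripper=1)

```text
time_s: 6.9
position: [0.6157, 0.0973, 0.1047]
tcp_rot: [[-0.946, 0.323, 0.001], [0.323, 0.946, 0.0], [-0.001, 0.0, -1.0]]
force: [0.2, 0.2, -1.8]
opening: 1.0
grasp_force: 0.0
```

apply_moves(plan="0 0 0 0 0 0;0 0 .3 0 0 0;0 0 .5 0 0 0;0 0 .5 0 0 0;0 0 .3 0 0 0;0 0 .2 0 0 0;0 0 .16 0 0 0;0 0 0 0 0 0")

```text
time_s: 7.57
position: [0.6132, 0.0999, 0.0048]
tcp_rot: [[-0.948, 0.319, -0.003], [0.319, 0.948, 0.0], [0.003, -0.001, -1.0]]
force: [0.5, -0.3, 0.1]
opening: 1.0
grasp_force: 0.0
```

```bash
python3 -c "
from h import *
to(.6139,.0986,.006,71.3)"
```

```text
pos [0.6132 0.0999 0.0048] phi 71.41 t 7.57 j6 -72.4 open 1.0 F [ 0.5 -0.3  0.1] 0.0
shift units [-0.023 -0.02  -0.024] turn z units 0.0003 tilt [-0.0028  0.0001]
```

apply_moves(plan="-.01 0 -.02 0 0 0;0 0 0 0 0 0;0 0 0 0 0 0;0 0 0 0 0 0;0 0 0 0 0 0;0 0 0 0 0 0;0 0 0 0 0 0;0 0 0 0 0 0", gripper=-1)

```text
time_s: 8.23
position: [0.6157, 0.0988, 0.0079]
tcp_rot: [[-0.947, 0.32, 0.002], [0.32, 0.947, -0.0], [-0.001, 0.0, -1.0]]
force: [0.2, 0.9, 5.7]
opening: 0.739
grasp_force: 30.0
```

```bash
python3 -c "
from h import *
to(.4521,-.1212,.08,71.3)"
```

```text
pos [0.6157 0.0988 0.0079] phi 71.33 t 8.23 j6 -72.5 open 0.739 F [0.2 0.9 5.7] 30.0
shift units [ 1.69  -5.215 -1.447] turn z units 0.0001 tilt [ 0.0015 -0.    ]
```

apply_moves(plan="0 0 -.2 0 0 0;0 0 -.4 0 0 0;0 0 -.4 0 0 0;.06 -.2 -.3 0 0 0;.1 -.4 -.15 0 0 0;.2 -.6 0 0 0 0;.2 -.6 0 0 0 0;.2 -.6 0 0 0 0;.2 -.6 0 0 0 0;.2 -.6 0 0 0 0")

```text
time_s: 9.07
position: [0.5011, -0.0539, 0.0796]
tcp_rot: [[-0.948, 0.32, -0.001], [0.32, 0.948, 0.0], [0.001, -0.0, -1.0]]
force: [0.6, -1.0, -2.3]
opening: 0.74
grasp_force: 30.0
```

apply_moves(plan=".2 -.6 0 0 0 0;.2 -.6 0 0 0 0;.1 -.4 0 0 0 0;.01 -.0 0 0 0 0;0 0 0 0 0 0;0 0 0 0 0 0;0 0 0 0 0 0")

```text
time_s: 9.65
position: [0.4533, -0.1202, 0.0795]
tcp_rot: [[-0.948, 0.319, 0.0], [0.319, 0.948, -0.0], [-0.0, 0.0, -1.0]]
force: [0.8, -0.7, -1.9]
opening: 0.737
grasp_force: 30.0
```

```bash
python3 -c "
from h import *
to(.4521,-.1212,.0105,71.3);bot.read_state()
to(.4521,-.1212,.0105,71.3)"
```

```text
pos [ 0.4533 -0.1202  0.0795] phi 71.39 t 9.65 j6 -100.0 open 0.737 F [ 0.8 -0.7 -1.9] 30.0
shift units [ 0.018 -0.028  1.381] turn z units 0.0003 tilt [ 0.0004 -0.    ]
pos [ 0.4533 -0.1202  0.0795] phi 71.39 t 9.65 j6 -100.0 open 0.737 F [ 0.8 -0.7 -1.9] 30.0
shift units [ 0.018 -0.028  1.381] turn z units 0.0003 tilt [ 0.0004 -0.    ]
```

apply_moves(plan=".01 -.02 .3 0 0 0;0 0 .4 0 0 0;0 0 .3 0 0 0;0 0 .2 0 0 0;0 0 .08 0 0 0;0 0 .04 0 0 0;0 0 .03 0 0 0;0 0 .02 0 0 0;0 0 0 0 0 0;0 0 0 0 0 0")

```text
time_s: 10.48
position: [0.4524, -0.1215, 0.0119]
tcp_rot: [[-0.947, 0.32, 0.001], [0.32, 0.947, -0.0], [-0.001, 0.0, -1.0]]
force: [0.5, 1.9, 2.8]
opening: 0.74
grasp_force: 30.0
```

apply_moves(plan="0 0 0 0 0 0;0 0 0 0 0 0;0 0 0 0 0 0;0 0 0 0 0 0;0 0 0 0 0 0", gripper=1)

```text
time_s: 10.9
position: [0.4521, -0.1218, 0.0109]
tcp_rot: [[-0.947, 0.32, 0.0], [0.32, 0.947, -0.0], [-0.0, -0.0, -1.0]]
force: [-0.2, 0.3, 0.7]
opening: 0.974
grasp_force: 0.0
```

apply_moves(plan="0 0 -.1 0 0 0;0 0 -.2 0 0 0;0 0 -.4 0 0 0;0 0 -.6 0 0 0;0 0 -.6 0 0 0;0 0 0 0 0 .0195;0 0 0 0 0 .0195;0 0 0 0 0 .0195;0 0 0 0 0 .0195")

```text
time_s: 11.65
position: [0.452, -0.1216, 0.1072]
tcp_rot: [[-0.681, 0.732, 0.001], [0.732, 0.681, -0.001], [-0.001, 0.0, -1.0]]
force: [1.0, -1.1, 0.3]
opening: 1.001
grasp_force: 0.0
```

apply_moves(plan="0 0 0 0 0 .0195;0 0 0 0 0 .0195;0 0 0 0 0 .0195;0 0 0 0 0 .0195;0 0 0 0 0 .0195;0 0 0 0 0 .0195;0 0 0 0 0 .0195;0 0 0 0 0 0;0 0 0 0 0 0", gripper=0.0)

```text
time_s: 12.4
position: [0.452, -0.1216, 0.1066]
tcp_rot: [[0.099, 0.995, 0.001], [0.995, -0.099, -0.0], [-0.0, 0.001, -1.0]]
force: [-0.5, 0.1, 0.6]
opening: 0.512
grasp_force: 0.0
```

```bash
python3 -c "
from h import *
to(.6208,-.0878,.1,-5.5)"
```

```text
pos [ 0.452  -0.1216  0.1066] phi -5.7 t 12.4 j6 -23.1 open 0.512 F [-0.5  0.1  0.6] 0.0
shift units [1.008 3.292 0.133] turn z units -0.0005 tilt [ 0.0006 -0.0004]
```

apply_moves(plan=".15 .45 0 0 0 0;.2 .65 0 0 0 0;.2 .65 0 0 0 0;.2 .65 0 0 0 0;.2 .6 0 0 0 0;.058 .292 0 0 0 0;0 0 0 0 0 0;0 0 0 0 0 0;0 0 0 0 0 0")

```text
time_s: 13.15
position: [0.6191, -0.0881, 0.1056]
tcp_rot: [[0.101, 0.995, -0.003], [0.995, -0.101, 0.001], [0.0, -0.003, -1.0]]
force: [-0.3, -0.4, -0.1]
opening: 0.501
grasp_force: 0.0
```

```bash
python3 -c "
from h import *
import cv2
to(.6208,-.0878,.005,-5.5)
im=capture('side')[:,:,::-1]; cv2.imwrite('pics/b.png',cv2.resize(im[110:310,200:420],None,fx=3,fy=3))"
```

```text
pos [ 0.6191 -0.0881  0.1056] phi -5.81 t 13.15 j6 -12.5 open 0.501 F [-0.3 -0.4 -0.1] 0.0
shift units [0.008 0.039 2.012] turn z units -0.0009 tilt [-0.0027  0.0006]
```

View pics/b.png

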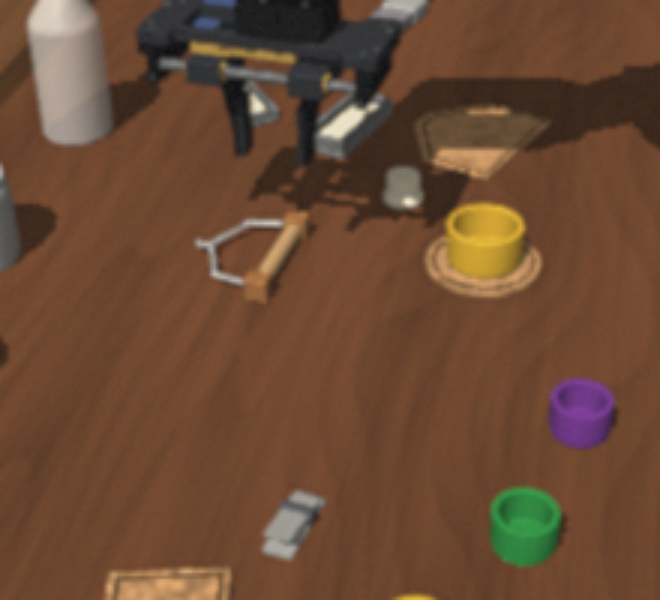

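The big bowl stands centred on its pad. The fingers are above and beside the perch bar, with the hoop clear at the left.

apply_moves(plan="0 .02 .4 0 0 0;0 0 .5 0 0 0;0 0 .4 0 0 0;0 0 .3 0 0 0;0 0 .2 0 0 0;0 0 .12 0 0 0;0 0 .09 0 0 0;0 0 0 0 0 0;0 0 0 0 0 0")

```text
time_s: 13.95
position: [0.6222, -0.0887, 0.006]
tcp_rot: [[0.103, 0.995, 0.001], [0.995, -0.103, -0.0], [-0.0, 0.001, -1.0]]
force: [0.6, 0.4, 0.1]
opening: 0.502
grasp_force: 0.0
```

apply_moves(plan="0 0 0 0 0 0;0 0 0 0 0 0;0 0 0 0 0 0;0 0 0 0 0 0;0 0 0 0 0 0;0 0 0 0 0 0;0 0 0 0 0 0", gripper=-1)

```text
time_s: 14.53
position: [0.6219, -0.0884, 0.0056]
tcp_rot: [[0.102, 0.995, 0.0], [0.995, -0.102, -0.0], [-0.0, 0.0, -1.0]]
force: [0.0, 0.9, 1.3]
opening: 0.149
grasp_force: 30.0
```

```bash
python3 -c "
from h import *
to(.4624,-.3293,.075,-22.2)"
```

```text
pos [ 0.6219 -0.0884  0.0056] phi -5.88 t 14.53 j6 -12.4 open 0.149 F [0.  0.9 1.3] 30.0
shift units [-5.119 -2.68  -1.387] turn z units 0.0453 tilt [ 0.0002 -0.    ]
```

apply_moves(plan="0 0 -.2 0 0 0;0 0 -.4 0 0 0;0 0 -.4 0 0 0;-.2 -.1 -.4 0 0 0;-.4 -.2 0 0 0 0;-.6 -.32 0 0 0 0;-.6 -.32 0 0 0 0;-.6 -.32 0 0 0 0;-.6 -.32 0 0 0 0;-.6 -.32 0 0 0 0")

```text
time_s: 15.37
position: [0.508, -0.2588, 0.0761]
tcp_rot: [[0.102, 0.995, 0.0], [0.995, -0.102, -0.0], [-0.0, 0.0, -1.0]]
force: [0.8, -0.0, -1.2]
opening: 0.149
grasp_force: 30.0
```

apply_moves(plan="-.6 -.32 0 0 0 0;-.6 -.32 0 0 0 0;-.3 -.14 0 0 0 .01;0 0 0 0 0 .015;0 0 0 0 0 .015;0 0 0 0 0 .0053;0 0 0 0 0 0;0 0 0 0 0 0;0 0 0 0 0 0")

```text
time_s: 16.12
position: [0.4625, -0.3283, 0.0757]
tcp_rot: [[0.377, 0.926, 0.0], [0.926, -0.377, -0.0], [-0.0, 0.0, -1.0]]
force: [0.1, 0.7, -0.5]
opening: 0.149
grasp_force: 30.0
```

```bash
python3 -c "
from h import *
import cv2
to(.4624,-.3293,.0105,-22.2)
im=capture('top')[:,:,::-1]; cv2.imwrite('pics/d.png',cv2.resize(im[125:275,325:525],None,fx=4,fy=4))"
```

```text
pos [ 0.4625 -0.3283  0.0757] phi -22.13 t 16.12 j6 -24.5 open 0.149 F [ 0.1  0.7 -0.5] 30.0
shift units [-0.02   0.005  1.305] turn z units 0.0002 tilt [ 0.0002 -0.0002]
```

View pics/d.png

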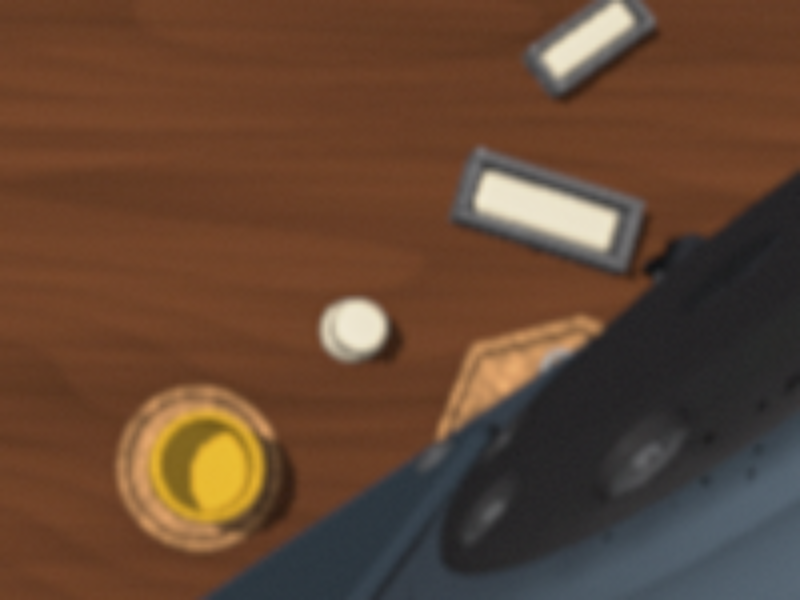

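The perch is held over the house pad, mostly hidden by the arm, and the hook is visible at (555,358). The big bowl is concentric with its pad once parallax is allowed for.

apply_moves(plan="-.01 0 .3 0 0 0;0 0 .4 0 0 0;0 0 .3 0 0 0;0 0 .15 0 0 0;0 0 .07 0 0 0;0 0 .04 0 0 0;0 0 .03 0 0 0;0 0 .02 0 0 0;0 0 0 0 0 0;0 0 0 0 0 0")

```text
time_s: 17.0
position: [0.4626, -0.3291, 0.0105]
tcp_rot: [[0.378, 0.926, 0.001], [0.926, -0.378, -0.001], [-0.0, 0.001, -1.0]]
force: [0.1, 0.7, -0.5]
opening: 0.151
grasp_force: 30.0
```

apply_moves(plan="0 0 .01 0 0 0;0 0 .01 0 0 0;0 0 0 0 0 0;0 0 0 0 0 0")

```text
time_s: 17.33
position: [0.4625, -0.3291, 0.0096]
tcp_rot: [[0.378, 0.926, 0.001], [0.926, -0.378, -0.001], [-0.0, 0.001, -1.0]]
force: [-0.9, 1.4, 6.2]
opening: 0.148
grasp_force: 30.0
```

apply_moves(plan="0 0 0 0 0 0;0 0 0 0 0 0;0 0 0 0 0 0;0 0 0 0 0 0;0 0 0 0 0 0;0 0 0 0 0 0", gripper=-0.1)

```text
time_s: 17.83
position: [0.4622, -0.3287, 0.0087]
tcp_rot: [[0.378, 0.926, -0.0], [0.926, -0.378, 0.0], [0.0, -0.0, -1.0]]
force: [0.0, -0.2, -0.4]
opening: 0.433
grasp_force: 0.0
```

apply_moves(plan="0 0 -.1 0 0 0;0 0 -.2 0 0 0;0 0 -.4 0 0 0;0 0 -.6 0 0 0;0 0 -.6 0 0 0;0 0 0 0 0 0")

```text
time_s: 18.33
position: [0.4652, -0.3316, 0.1101]
tcp_rot: [[0.378, 0.926, 0.008], [0.926, -0.378, -0.008], [-0.005, 0.011, -1.0]]
force: [-0.1, -1.2, -0.1]
opening: 0.448
grasp_force: 0.0
```

```bash
python3 -c "
from h import *
to(.6117,-.3283,.1,-17)"
```

```text
pos [ 0.4652 -0.3316  0.1101] phi -22.18 t 18.33 j6 -24.5 open 0.448 F [-0.1 -1.2 -0.1] 0.0
shift units [1.169 2.687 0.225] turn z units -0.0144 tilt [ 0.008  -0.0084]
```

apply_moves(plan=".2 .5 0 0 0 0;.26 .65 0 0 0 0;.26 .65 0 0 0 0;.24 .6 0 0 0 0;.18 .36 0 0 0 0;0 0 0 0 0 -.0144;0 0 0 0 0 0;0 0 0 0 0 0;0 0 0 0 0 0", gripper=0.5)

```text
time_s: 19.08
position: [0.6106, -0.3279, 0.1039]
tcp_rot: [[0.295, 0.956, -0.001], [0.956, -0.295, 0.001], [0.0, -0.001, -1.0]]
force: [0.1, 0.3, 0.6]
opening: 0.749
grasp_force: 0.0
```

```bash
python3 -c "
from h import *
to(.6117,-.3283,.004,-17)"
```

```text
pos [ 0.6106 -0.3279  0.1039] phi -17.13 t 19.08 j6 -20.3 open 0.749 F [0.1 0.3 0.6] 0.0
shift units [-1.000e-03  2.500e-02  1.998e+00] turn z units -0.0004 tilt [-0.001   0.0006]
```

apply_moves(plan="0 .02 .4 0 0 0;0 0 .5 0 0 0;0 0 .4 0 0 0;0 0 .3 0 0 0;0 0 .2 0 0 0;0 0 .12 0 0 0;0 0 .07 0 0 0;0 0 0 0 0 0;0 0 0 0 0 0")

```text
time_s: 19.83
position: [0.613, -0.3289, 0.0052]
tcp_rot: [[0.293, 0.956, 0.001], [0.956, -0.293, -0.001], [-0.001, 0.001, -1.0]]
force: [0.4, -0.0, 0.0]
opening: 0.75
grasp_force: 0.0
```

apply_moves(plan="0 0 0 0 0 0;0 0 0 0 0 0;0 0 0 0 0 0;0 0 0 0 0 0;0 0 0 0 0 0;0 0 0 0 0 0;0 0 0 0 0 0", gripper=-1)

```text
time_s: 20.42
position: [0.6125, -0.3285, 0.0049]
tcp_rot: [[0.292, 0.956, 0.0], [0.956, -0.292, -0.0], [-0.0, 0.0, -1.0]]
force: [-1.3, -0.0, 2.8]
opening: 0.5
grasp_force: 30.0
```

apply_moves(plan="0 0 -.2 0 0 0;0 0 -.4 0 0 0;0 0 -.5 0 0 0;0 0 -.5 0 0 0;0 0 -.2 0 0 0;0 0 0 0 0 0;0 0 0 0 0 0;0 0 0 0 0 0")

```text
time_s: 21.08
position: [0.6115, -0.3277, 0.0929]
tcp_rot: [[0.293, 0.956, -0.002], [0.956, -0.293, 0.002], [0.001, -0.003, -1.0]]
force: [-0.3, 0.2, -1.2]
opening: 0.504
grasp_force: 30.0
```

```bash
python3 -c "
from h import *
to(.5851,.3288,.095,14)"
```

```text
pos [ 0.6115 -0.3277  0.0929] phi -17.01 t 21.08 j6 -20.4 open 0.504 F [-0.3  0.2 -1.2] 30.0
shift units [12.401 -4.345 -0.017] turn z units -0.0861 tilt [-0.0024  0.0018]
```

apply_moves(plan=".3 -.1 0 0 0 0;.55 -.2 0 0 0 0;.7 -.24 0 0 0 0;.7 -.24 0 0 0 0;.7 -.24 0 0 0 0;.7 -.24 0 0 0 0;.7 -.24 0 0 0 0;.7 -.24 0 0 0 0;.7 -.24 0 0 0 0;.7 -.24 0 0 0 0")

```text
time_s: 21.92
position: [0.5986, 0.0154, 0.093]
tcp_rot: [[0.292, 0.956, -0.003], [0.956, -0.292, 0.001], [-0.0, -0.004, -1.0]]
force: [0.2, -0.2, -0.8]
opening: 0.499
grasp_force: 30.0
```

apply_moves(plan=".7 -.24 0 0 0 0;.7 -.24 0 0 0 0;.7 -.24 0 0 0 0;.7 -.24 0 0 0 0;.7 -.24 0 0 0 0;.7 -.24 0 0 0 0;.7 -.24 0 0 0 0;.6 -.22 0 0 0 0;.4 -.15 0 0 0 0;.05 -.075 0 0 0 -.008")

```text
time_s: 22.75
position: [0.5837, 0.3331, 0.0928]
tcp_rot: [[0.239, 0.971, -0.002], [0.971, -0.239, 0.001], [0.001, -0.002, -1.0]]
force: [0.5, -0.4, -0.0]
opening: 0.503
grasp_force: 30.0
```

apply_moves(plan="0 0 0 0 0 -.0171;0 0 0 0 0 -.018;0 0 0 0 0 -.018;0 0 0 0 0 -.016;0 0 0 0 0 -.009;0 0 0 0 0 0;0 0 0 0 0 0;0 0 0 0 0 0")

```text
time_s: 23.42
position: [0.5851, 0.3282, 0.0936]
tcp_rot: [[-0.241, 0.971, -0.002], [0.971, 0.241, -0.0], [-0.0, -0.002, -1.0]]
force: [-0.1, -0.6, -0.9]
opening: 0.501
grasp_force: 30.0
```

```bash
python3 -c "
from h import *
import cv2
to(.5851,.3288,.0095,14)
im=capture('side')[:,:,::-1]; cv2.imwrite('pics/e.png',cv2.resize(im[130:380,200:440],None,fx=2.4,fy=2.4,interpolation=2))"
```

```text
pos [0.5851 0.3282 0.0936] phi 13.93 t 23.42 j6 5.8 open 0.501 F [-0.1 -0.6 -0.9] 30.0
shift units [0.012 0.006 1.681] turn z units -0.0002 tilt [-0.0018 -0.0005]
```

View pics/e.png

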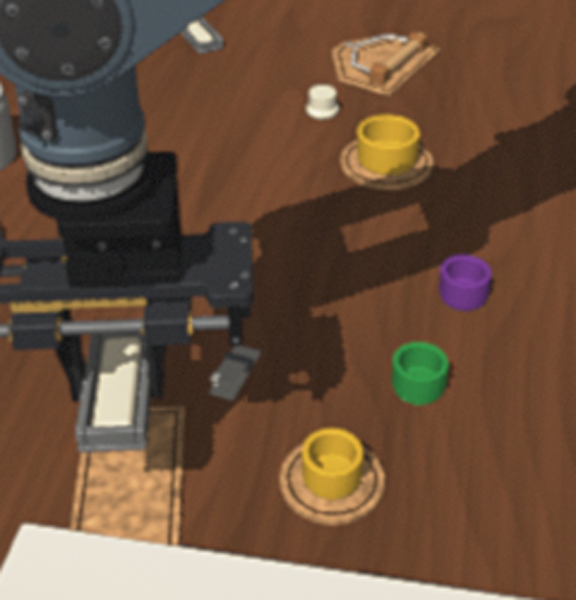

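The frame hangs level over its pad; the small bowl, big bowl and perch all sit on theirs.

apply_moves(plan=".01 0 .4 0 0 0;0 0 .5 0 0 0;0 0 .35 0 0 0;0 0 .2 0 0 0;0 0 .1 0 0 0;0 0 .06 0 0 0;0 0 .04 0 0 0;0 0 .03 0 0 0;0 0 .01 0 0 0;0 0 0 0 0 0")

```text
time_s: 24.3
position: [0.5865, 0.3286, 0.0107]
tcp_rot: [[-0.242, 0.97, 0.001], [0.97, 0.242, 0.0], [0.0, 0.001, -1.0]]
force: [-0.3, -0.6, -1.2]
opening: 0.5
grasp_force: 30.0
```

apply_moves(plan="0 0 .004 0 0 0;0 0 0 0 0 0;0 0 0 0 0 0")

```text
time_s: 24.55
position: [0.5862, 0.3285, 0.0101]
tcp_rot: [[-0.242, 0.97, 0.001], [0.97, 0.242, 0.0], [0.0, 0.001, -1.0]]
force: [0.1, -1.1, -1.5]
opening: 0.503
grasp_force: 30.0
```

apply_moves(plan="0 0 .015 0 0 0;0 0 .01 0 0 0;0 0 0 0 0 0;0 0 0 0 0 0")

```text
time_s: 24.88
position: [0.5861, 0.3285, 0.0089]
tcp_rot: [[-0.242, 0.97, 0.0], [0.97, 0.242, 0.0], [0.0, 0.0, -1.0]]
force: [-0.2, -0.3, 4.1]
opening: 0.502
grasp_force: 30.0
```

apply_moves(plan="0 0 0 0 0 0;0 0 0 0 0 0;0 0 0 0 0 0;0 0 0 0 0 0;0 0 0 0 0 0;0 0 0 0 0 0", gripper=0.5)

```text
time_s: 25.38
position: [0.586, 0.3285, 0.0084]
tcp_rot: [[-0.242, 0.97, -0.0], [0.97, 0.242, -0.0], [0.0, -0.0, -1.0]]
force: [-0.7, -0.2, 0.6]
opening: 0.743
grasp_force: 0.0
```

apply_moves(plan="0 0 -.1 0 0 0;0 0 -.2 0 0 0;0 0 -.4 0 0 0;0 0 -.6 0 0 0;0 0 -.6 0 0 0;-.6 0 -.4 0 0 0;-.8 0 -.1 0 0 0;-.8 0 0 0 0 0;-.8 0 0 0 0 0;-.8 0 0 0 0 0")

```text
time_s: 26.22
position: [0.6325, 0.1427, 0.1303]
tcp_rot: [[-0.242, 0.97, 0.002], [0.97, 0.242, 0.0], [-0.0, 0.002, -1.0]]
force: [0.4, 0.3, -0.8]
opening: 0.749
grasp_force: 0.0
```

apply_moves(plan="-.8 0 0 0 0 0;-.8 0 0 0 0 0;-.3 0 0 0 0 0;0 0 0 0 0 0;0 0 0 0 0 0;0 0 0 0 0 0")

```text
time_s: 26.72
position: [0.6544, 0.0531, 0.1289]
tcp_rot: [[-0.242, 0.97, -0.0], [0.97, 0.242, 0.001], [0.001, -0.0, -1.0]]
force: [-0.3, -0.9, -0.3]
opening: 0.751
grasp_force: 0.0
```

```bash
python3 -c "
from h import *
import cv2
im=capture('top')[:,:,::-1]
cv2.imwrite('pics/f1.png',cv2.resize(im[145:295,155:305],None,fx=4,fy=4,interpolation=2))
cv2.imwrite('pics/f2.png',cv2.resize(im[125:270,325:505],None,fx=4,fy=4,interpolation=2))"
```

```text
(no output)
```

View pics/f1.png

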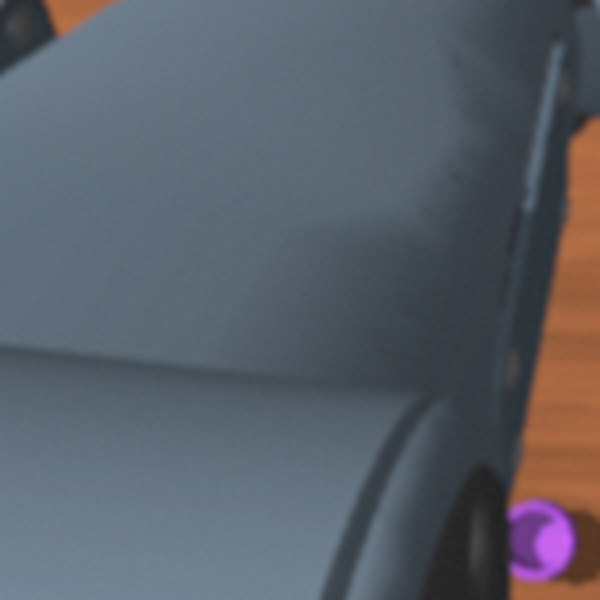

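View pics/f2.png

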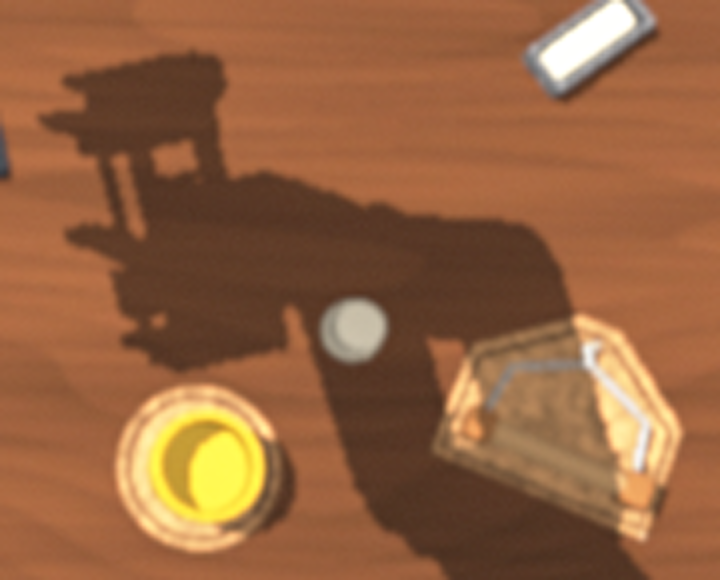

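The right side looks good: the big bowl's rim is centred at (209,467) and the perch blocks sit at (475,425) and (637,489) inside the house outline. The arm hides the left side, so I move it away.

apply_moves(plan="-.6 0 0 0 0 0;-.8 0 0 0 0 0;-.8 0 0 0 0 0;-.8 0 0 0 0 0;-.8 0 0 0 0 0;-.8 0 0 0 0 0;-.6 0 0 0 0 0;0 0 0 0 0 0;0 0 0 0 0 0;0 0 0 0 0 0")

```text
time_s: 27.6
position: [0.7174, -0.198, 0.1281]
tcp_rot: [[-0.243, 0.97, -0.001], [0.97, 0.243, 0.002], [0.002, -0.001, -1.0]]
force: [0.3, -0.3, 0.1]
opening: 0.748
grasp_force: 0.0
```

```bash
python3 -c "
from h import *
import cv2
im=capture('top')[:,:,::-1]
cv2.imwrite('pics/g1.png',cv2.resize(im[145:295,155:305],None,fx=4,fy=4,interpolation=2))
def P(c,x,y,z):
    o=(155,145) if c==1 else (325,125)
    return pos('top',(x+.5)/4-.5+o[0],(y+.5)/4-.5+o[1],z)
print('bigbowl',P(2,209,467,.04))
l,r=P(2,475,425,.024),P(2,637,489,.024); print('perch',(l+r)/2,np.degrees(np.arctan2(*(l-r)[1::-1]))-90)"
```

```text
bigbowl [ 0.4513 -0.1222  0.04  ]
perch [ 0.4634  -0.32515  0.024  ] -20.399759681098885
```

View pics/g1.png

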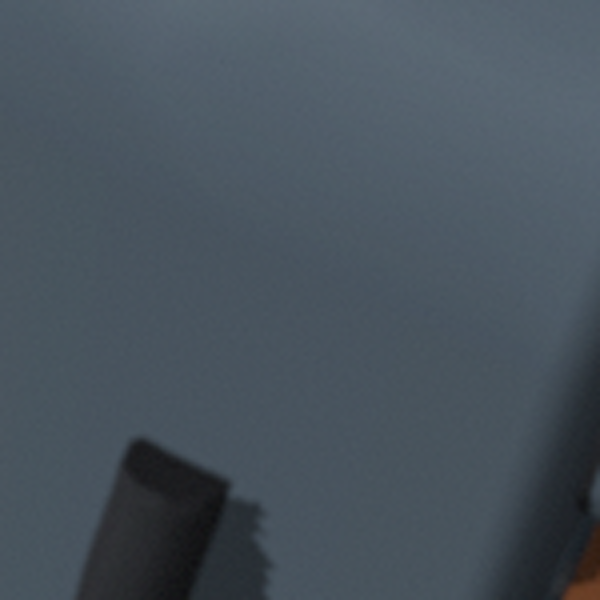

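The arm still covers the left part from the top camera, so I use the side camera.

```bash
python3 -c "
from h import *
import cv2
im=capture('side')[:,:,::-1]
cv2.imwrite('pics/s1.png',cv2.resize(im[250:370,210:400],None,fx=4,fy=4,interpolation=2))
R=np.array
def o(p): return ((p-[210,250]+.5)*4-.5).round()
for n,c,z in(('bowl rim centre',(.4398,.3012),.034),('frame centre',(.5851,.3288),.024),('clip',(.5342,.2065),.017)): print(n,o(pix('side',[*c,z])))
a=np.radians(14);
for sx,sy in((1,1),(1,-1),(-1,-1),(-1,1)):
  x,y=sx*.022,sy*.052; print(o(pix('side',[.5851+x*np.cos(a)-y*np.sin(a),.3288+x*np.sin(a)+y*np.cos(a),.024])))"
```

```text
bowl rim centre [513. 267.]
frame centre [172. 281.]
clip [353. 113.]
[108. 383.]
[132. 194.]
[229. 190.]
[216. 378.]
```

View pics/s1.png

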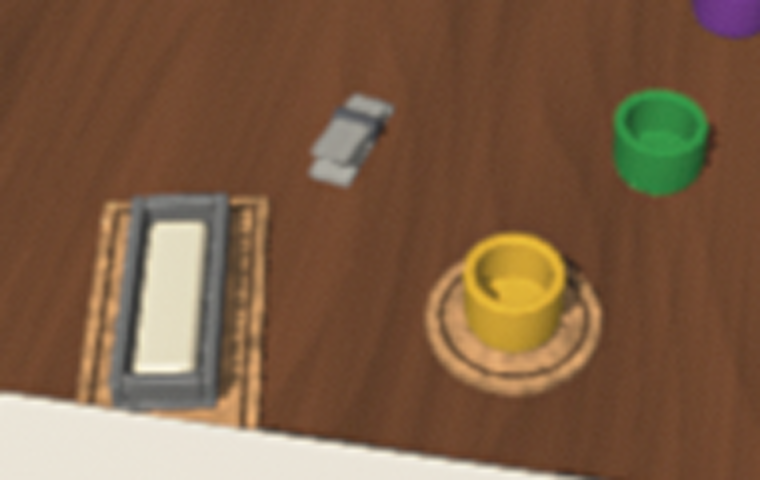

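The frame's top corners are at (136,197),(227,195),(217,380),(112,380), and the bowl rim centre is at (515,270). Both match the predictions to about 2 mm, and the clip is untouched.

```bash
python3 -c "
from rig import bot
print(bot.hand_in())"
```

```text
the job is handed in; nothing more can be done
None
```

I set both bowls, the cuttlebone frame and the perch on their own pads, released them, and handed the job in at about 28 s of the 96 s. In the last camera checks each was within about 5 mm of its target, the perch's hook was towards the narrow end and the clip had not moved, but the hand-in returned no verdict.

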